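# Clip the tether snap hook onto the bench loop

## Robot

A 6-joint arm with a two-finger parallel gripper is mounted at the origin on a cart in front of the work surface, level with it; the furniture and walls round the work are solid. World frame = base frame: x ahead of the robot, y to its left, z up, the work surface at z = 0. Lengths are in m, angles in degrees, forces in N, time in s.
With the tool pointing down it reaches from about 0.4 to 0.825 m from the base axis. Payload 7 kg.
Tool frame: the origin (TCP) lies at the very end of the fingers, on their centre line; the grasp point (between the pads) lies 19 mm behind it (ctrl.hold_point_z is the distance from the TCP to the grasp point, in m); z points along the fingers, y is the line along which they close (so a half turn about z gives the same grasp; the last joint's range is limited). The gripper opens to 88 mm and grips with 3 to 60 N. Pads are 19 mm wide; open, the fingers measure 130 mm over their backs; the gripper's body (78 mm by 193 mm) begins 47 mm behind the grasp point.
Start: joints at [-48.868, 20.546, 0.682, 0, -70.136, -16.507], TCP at [0.281, -0.614, 0.19] pointing down, gripper open.
Joint ranges: [-176.03, 176.03], [-82.01, 121.73], [-58.28, 71.71], [-173.87, 95.51], [-174.79, -0.11], [-173.66, 173.66]. Speed limits (degrees/s): [136.94, 136.94, 172.46, 180, 180, 180].

## Interface

Orientations are given as [roll, pitch, yaw] about the fixed x, y, z axes, in that order (R = Rz(yaw) Ry(pitch) Rx(roll)).
In Python, from plant import sensors, viewer, workorder, ctrl gives the robot as it stands.
- The arm moves only by the shell command python3 -m pendant 'ROWS'. ROWS is JSON, a list of rows, each a list of 3 entries, a list of its own where there are three numbers: the opening, from -1 (shut) to 1 (fully open), so that 0 is half open, then the shift along the tool's x, y, z in m, then the turn, a rotation vector about the tool's x, y, z in degrees. A call has 1 to 10 rows; each row is the pose to reach, as a shift and turn from the pose commanded when the call began, along the tool's axes at that moment; what a row does not reach only later rows make up. A row lasts 1/12 s, in which the tool goes at most 41.7 mm and 7.16 degrees, less where a joint would pass 70% of its speed; a pose out of reach is approached as far as the arm can. A call with a gripper value outside its range is refused whole. The fingers move at their own pace and stop on an object; the grip force is fixed at half the most. Time passes only in rows, so rows that repeat a pose let the fingers close. It gives the time, the measured TCP pose, the force, the opening and the grip force at its end, in the units of the state.
- sensors.get_obs(): the state, without advancing time (a new reading comes with each control period).
- viewer.snapshot(name): name is "scene" or "top" or "wrist"; returns the picture (480x640x3 uint8, red, green, blue); there is no depth.
- viewer.camera_params(name): a dict with "fx", "fy", "cx", "cy" (pixels), "extrinsics" (4x4, takes a point from world to camera coordinates). Camera axes: x right, y up, looking along -z (the intrinsics and any distortion apply to the point x, -y, -z); pixel columns grow to the right and rows downward; lengths in m; the calibration is good to about 2 mm. A picture is of the moment at which its call begins: read the wrist's pose just before it. camera_params takes no time and is no camera call; for the wrist camera it gives the pose at the moment of the call.
- workorder.close_job(): hands the job in; it is judged then, once.
The state is a dict: "clock": time; "joint_pos": joint angles; "qvel": joint speeds; "tau": joint torques, N m; "tool_pos": TCP position; "orientation": TCP orientation; "force": force on the tool from outside, world axes, zero at the start; "moment": the same for the moment, N m; "opening": finger opening in m; "gripper_force": force on a finger pad.
Only numpy, scipy, OpenCV 4.12 (cv2) and the standard library are available. Lean on these libraries where they do the work, as an engineer would, in place of code of your own. Each camera call takes 0.05 s, during which the arm holds its last target. There are 200 camera calls.

## Task

Lift the metal snap hook straight up out of its small tray and clip it onto the closed steel loop bolted to the bench (not onto the open bent hook): press it straight down over the loop's top bar until the bar pushes past the sprung gate and the gate springs shut underneath it. Leave the hook clipped there, with its feet down on the bench, and let go.

Things in the scene. Friction and masses are not known exactly. Their poses are not given: they have to be found in the camera images.
- hook_grip (a point): Centre of the snap hook's shank: ribbed dark block 34 mm wide (y), 24 thick (x), 44 tall; grip across y. z up. Hook: loose metal frame, 0.2-0.4 kg, 66 mm wide (y), 28 thick (x), 160 tall, upright, mouth down in a grey tray (floor 5 mm, rim 24 mm above bench). Frame's flat shoulders 22 mm below this point, small eye up to 46 mm above it, roof of inner space 34 mm below, foot soles 114 mm below.
- hook_mouth (a point): Point between the hook's two feet, level with their soles, straight below the shank; same axes. The mouth is the gap between the rounded feet, 31 mm wide (y -15 to +16 mm), open below and through along x. The sprung gate lies across it, 12 to 17 mm above this point; roof of the inner space 80 mm above it. On the way keep this point 150 mm or more above the bench: the black press behind is 140 mm tall.
- gate (a joint): Angle (rad) of the sprung gate, a 42 mm bar hinged at the -y foot, free end over the +y foot. 0 shut; grows as it folds up into the hook, to 1.45; cannot swing outward. A spring shuts it (1 to 2 N at its end). A bar pressed up through the mouth folds it (under 10 N); it shuts below the bar once the bar's centre is 61 mm above the soles. With soles on the bench the loop's bar is 68 mm above them.
- loop_bar (a point): Middle of the closed loop's top bar, 68 mm above the bench; x runs along the bar, z up. The loop is a fixed upside-down U of 8 mm steel rod, legs 80 mm apart on 22 mm round flanges 10 mm high, bar straight over 60 mm. The hook's x axis must lie along the bar (either way round). Loop, hook tray and a one-legged open bent hook of like size (not used) may swap places.

How it is judged:
By the outcome, as a careful person would: the job done as asked, in the order asked, and still so for the second after the job is handed in, with the robot touching nothing.
It also fails if it takes over 45 s, if anything falls off the work surface, if the arm or the gripper's body presses on something with over 40 N, if the wrist force passes 120 N, or if a joint passes its speed limit or range.

## Working session

There is one attempt and no reset: what is moved stays moved. The work goes in short steps, Python scripts to look and compute and a shell command to move; the robot and the scene stay as the last step left them, time stands still between calls to the robot, and variables do not carry over. Pictures are saved under pics/ and viewed, at most 10 in all, crops included, and the job is handed in when it is done.

```bash
mkdir -p pics; ls; python3 - <<'E'
from plant import sensors, viewer, ctrl
import cv2
o=sensors.get_obs();print(o, ctrl.hold_point_z)
for n in("scene","top"):
    cv2.imwrite(f"pics/{n}0.png",viewer.snapshot(n)[:,:,::-1]); p=viewer.camera_params(n);print(n,p)
E
```

```text
pics
{'clock': 0.0, 'joint_pos': array([-4.88675451e+01,  2.05896842e+01,  6.34056366e-01, -2.07571123e-02,
       -7.01365423e+01, -1.65066573e+01]), 'qvel': array([-0.01930263, -0.00411847, -0.11044061,  0.02365867, -0.07304268,
       -0.06756816]), 'tau': array([-1.66265281e-04, -5.82712376e+01,  2.93068832e+01,  6.99778318e+00,
        6.81131176e-03, -2.58390583e-04]), 'tool_pos': array([ 0.28100547, -0.61311683,  0.18904265]), 'orientation': array([ 1.79906084e+02, -7.48162331e-03, -1.55381265e+02]), 'force': array([-0.69359772, -0.00927761,  0.15612583]), 'moment': array([-0.05824023,  0.03425344,  0.05124031]), 'gripper_force': 0.0, 'opening': 0.08756151071219985} 0.0188
scene {'fx': 434.81308958919766, 'fy': 434.81308958919766, 'cx': 318.48231595617426, 'cy': 237.8778838429859, 'extrinsics': array([[ 0.58883741, -0.80804609, -0.01822157, -0.37375808],
       [ 0.4842123 ,  0.33462371,  0.80843393, -0.2711285 ],
       [-0.6471545 , -0.48485925,  0.58830482, -0.72204863],
       [ 0.        ,  0.        ,  0.        ,  1.        ]])}
top {'fx': 523.2121880514254, 'fy': 523.2121880514254, 'cx': 310.0008806791608, 'cy': 240.17549378986425, 'extrinsics': array([[-0.02721002, -0.9993413 ,  0.02401191, -0.1299541 ],
       [ 0.99451556, -0.02463631,  0.10164568, -0.47362701],
       [-0.10098716,  0.026646  ,  0.99453084, -1.05684065],
       [ 0.        ,  0.        ,  0.        ,  1.        ]])}
```

View pics/scene0.png

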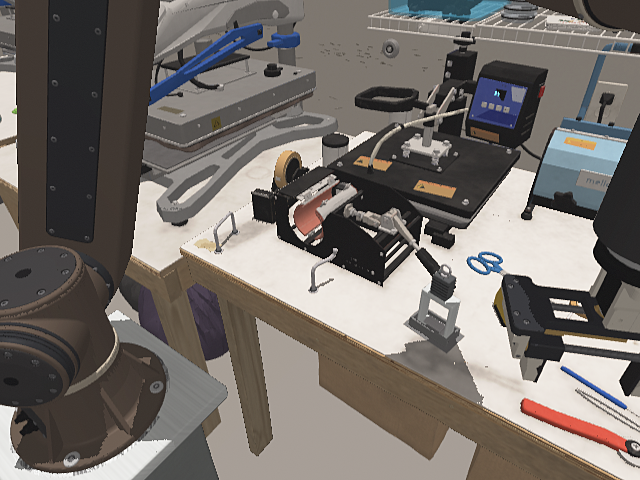

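View pics/top0.png

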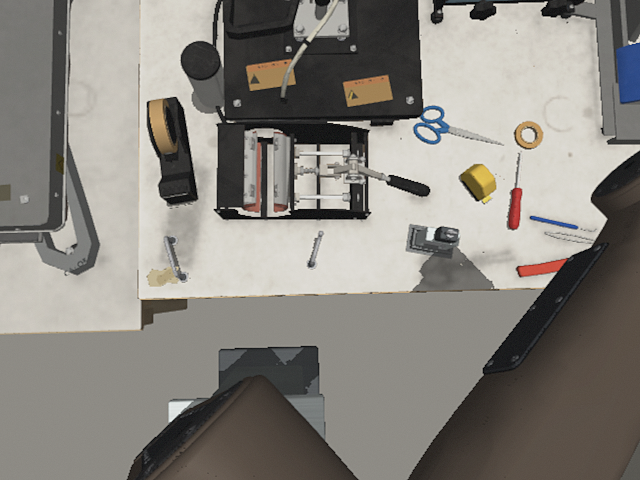

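The closed loop is at scene (227,230) and top (174,258). The open hook is in the middle, at top (315,250). The snap hook in its tray is at top (435,240) and scene (437,310). I'll zoom in on these.

```bash
python3 - <<'E'
import cv2,numpy as np
t=cv2.imread("pics/top0.png");s=cv2.imread("pics/scene0.png")
def c(im,x,y,w,h):return cv2.resize(im[y:y+h,x:x+w],(400,300),interpolation=cv2.INTER_NEAREST)
a=np.vstack([np.hstack([c(t,134,225,80,60),c(t,395,210,80,60)]),np.hstack([c(s,190,200,80,60),c(s,370,245,160,120)])])
cv2.imwrite("pics/z0.png",a)
E
```

```text
(no output)
```

View pics/z0.png

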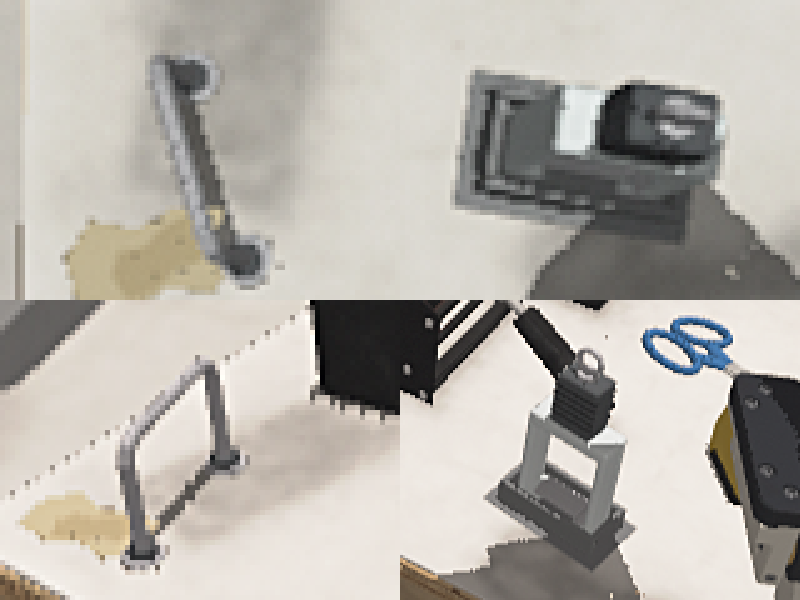

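```bash
cat > h.py <<'E'
import numpy as np
from plant import viewer
def ray(cam,u,v,p=None):
    p=p or viewer.camera_params(cam);E=np.array(p["extrinsics"]);R=E[:3,:3]
    d=R.T@np.array([(u-p["cx"])/p["fx"],-(v-p["cy"])/p["fy"],-1]);return -R.T@E[:3,3],d/np.linalg.norm(d)
def onz(cam,u,v,z,p=None):
    o,d=ray(cam,u,v,p);return o+d*(z-o[2])/d[2]
def tri(a,b):
    (o,d),(q,e)=a,b
    s=np.linalg.lstsq(np.c_[d,-e],q-o,rcond=None)[0];A=o+s[0]*d;B=q+s[1]*e
    return (A+B)/2,np.linalg.norm(A-B)
def proj(cam,X,p=None):
    p=p or viewer.camera_params(cam);c=(np.array(p["extrinsics"])@np.r_[X,1])[:3]
    return p["cx"]+p["fx"]*c[0]/-c[2],p["cy"]+p["fy"]*c[1]/c[2]
E
python3 - <<'E'
from h import *
np.set_printoptions(precision=4,suppress=True)
for n,c,pts,z in[("flange","top",[(172,240),(182.6,277)],.01),("flange","scene",[(218.6,250.6),(236,232)],.01),("bar","top",[(166,238),(176,274)],.068),("bar","scene",[(215,228),(231,212.4)],.068)]:
    P=[onz(c,*q,z) for q in pts];d=P[1]-P[0];print(n,c,*P,"mid",(P[0]+P[1])/2,"len",np.linalg.norm(d),"ang",np.degrees(np.arctan2(d[1],d[0])))
print("shanktop/eye",tri(ray("top",447.6,232),ray("scene",445.2,276)),onz("top",447.6,232,.141))
print("scene shank ctr",onz("scene",443.6,287.8,.119))
for q in [(75,70),(60,205),(285,240)]:print("tray",onz("top",395+q[0]/5,210+q[1]/5,.0))
E
```

```text
flange top [0.4792 0.1452 0.01  ] [0.4015 0.1234 0.01  ] mid [0.4404 0.1343 0.01  ] len 0.08063084793164939 ang -164.32773425534023
flange scene [0.3977 0.1204 0.01  ] [0.4764 0.1409 0.01  ] mid [0.437  0.1306 0.01  ] len 0.0813119407556081 ang 14.618172184924562
bar top [0.4772 0.1433 0.068 ] [0.4056 0.1237 0.068 ] mid [0.4414 0.1335 0.068 ] len 0.07417601477318349 ang -164.72824870136947
bar scene [0.4054 0.1277 0.068 ] [0.4742 0.1453 0.068 ] mid [0.4398 0.1365 0.068 ] len 0.07105227628917661 ang 14.307831587921415
shanktop/eye (array([ 0.4675, -0.3964,  0.138 ]), np.float64(0.0006787770788259453)) [ 0.4673 -0.3958  0.141 ]
scene shank ctr [ 0.4586 -0.3999  0.119 ]
tray [ 0.5021 -0.3574  0.    ]
tray [ 0.4445 -0.3483  0.    ]
tray [ 0.4272 -0.4436  0.    ]
```

Estimates, with sizes and heights consistent between views: loop at about (0.440, 0.134) with yaw 14.6°, and hook at about (0.466, -0.397) with yaw -9.5°. Next I'll work out a hover above the hook.

```bash
cat >> h.py <<'E'
def go(pos,yaw,cmd=None):
    from plant import sensors
    from scipy.spatial.transform import Rotation as Ro
    o=sensors.get_obs();R=Ro.from_euler("xyz",o["orientation"],degrees=True)
    T=Ro.from_euler("xyz",[180,0,yaw],degrees=True)
    print("shift mm",(R.inv().apply(np.array(pos)-o["tool_pos"])*1000).round(1),"turn",(R.inv()*T).as_rotvec(degrees=True).round(2),"t",o["clock"])
E
python3 -c "
from h import *
go([.466,-.397,.25],170.5)"
```

```text
shift mm [-258.2  119.6  -60.7] turn [ 8.000e-02 -3.000e-02  3.412e+01] t 0.1
```

```bash
python3 -m pendant '[[1,[-20,0,0],[0,0,0]]]' --help 2>&1 | head -5; python3 -c "
from plant import sensors;print(sensors.get_obs()['clock'])"
```

```text
invalid input: not JSON, or not a number
0.1
```

```bash
python3 -m pendant '[[1,[-0.01,0.005,-0.04],[0,0,0]],[1,[-0.258,0.12,-0.061],[0,0,34.1]],[1,[-0.258,0.12,-0.061],[0,0,34.1]],[1,[-0.258,0.12,-0.061],[0,0,34.1]],[1,[-0.258,0.12,-0.061],[0,0,34.1]],[1,[-0.258,0.12,-0.061],[0,0,34.1]],[1,[-0.258,0.12,-0.061],[0,0,34.1]],[1,[-0.258,0.12,-0.061],[0,0,34.1]],[1,[-0.258,0.12,-0.061],[0,0,34.1]],[1,[-0.258,0.12,-0.061],[0,0,34.1]]]'; python3 - <<'E'
from plant import sensors, viewer
import cv2,json
p=viewer.camera_params("wrist");im=viewer.snapshot("wrist")[:,:,::-1]
cv2.imwrite("pics/w1.png",im);p["extrinsics"]=p["extrinsics"].tolist();json.dump(p,open("w1.json","w"))
o=sensors.get_obs();print(o["tool_pos"],o["orientation"],o["joint_pos"],o["clock"])
E
```

```text
clock: 0.93
tool_pos: [0.467, -0.3953, 0.2508]
orientation: [180.0, -0.0, 170.7]
force: [0.1, 0.3, 0.3]
opening: 0.0877
gripper_force: 0.0
[ 0.46611649 -0.39624637  0.25066543] [ 1.79988765e+02 -3.49462207e-02  1.70631358e+02] [-2.20992954e+01  1.28151691e+01 -2.19875085e+00 -3.37237445e-03
 -7.50226431e+01 -7.72684774e+01] 0.9833
```

View pics/w1.png

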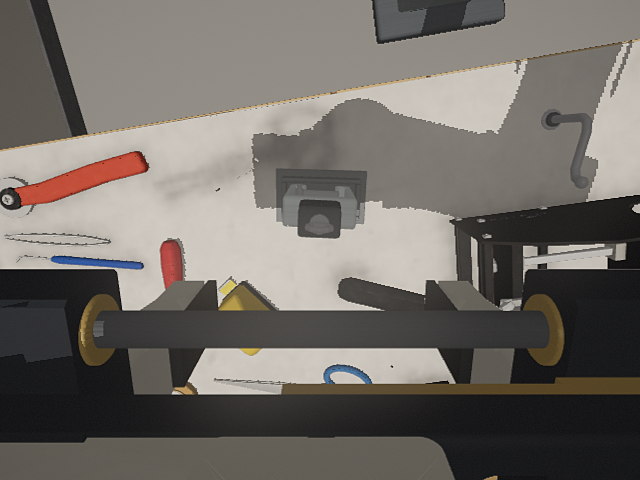

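The wrist view shows the shank at about (299–341, 200–238). The tray edges run level at row 170, so the yaw is right. The press handle tip is at about (345,288).

```bash
python3 - <<'E'
from h import *
import json,cv2
np.set_printoptions(precision=4,suppress=True)
p=json.load(open("w1.json"))
im=cv2.imread("pics/w1.png")[160:250,260:380]
cv2.imwrite("pics/z1.png",cv2.resize(im,(800,600),interpolation=cv2.INTER_NEAREST))
print("cam",ray("w",319,218,p)[0])
print("shank ctr top",onz("w",320,219,.141,p))
print("tray rim corners",[onz("w",*q,.0,p) for q in[(277,170),(367,171)]])
print("eye",tri(ray("w",319,219,p),ray("top",447.6,232)))
print("handle",tri(ray("w",345,288,p),ray("top",428,188)))
E
```

```text
cam [ 0.399  -0.3842  0.4462]
shank ctr top [ 0.4614 -0.3949  0.141 ]
tray rim corners [array([ 0.4283, -0.4377,  0.    ]), array([ 0.4453, -0.34  ,  0.    ])]
eye (array([ 0.4655, -0.3969,  0.1334]), np.float64(0.0056137844588915655))
handle (array([ 0.5678, -0.3871,  0.0361]), np.float64(0.010483660639205965))
```

View pics/z1.png

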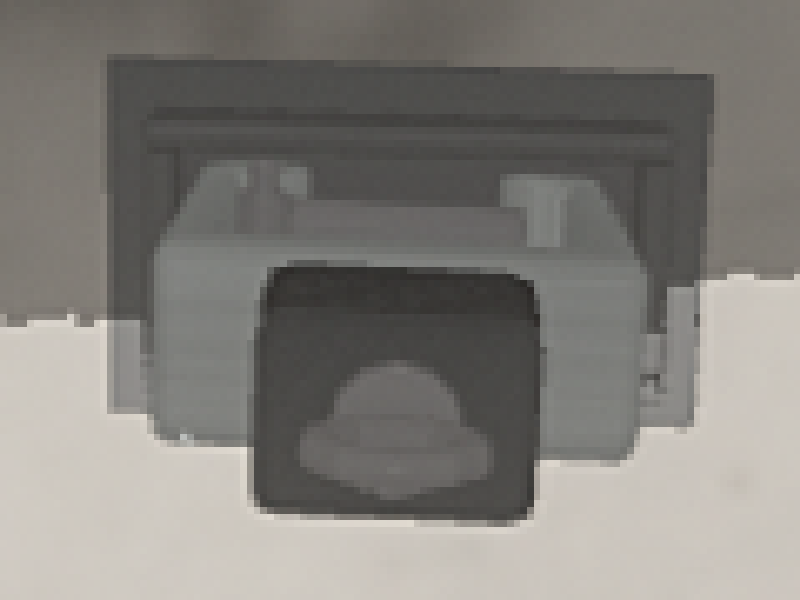

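```bash
python3 - <<'E'
from h import *
import json
np.set_printoptions(precision=4,suppress=True)
p=json.load(open("w1.json"))
f=lambda u,v,z:onz("w",260+u/6.667-.5,160+v/6.667-.5,z,p)
for n,z,q in[("shank",.141,[(250,515),(534,524),(540,318),(256,308)]),("shoulder",.097,[(150,441),(632,460),(645,260),(158,247)]),("tray",.0,[(108,57),(714,75)])]:
    P=np.array([f(*a,z) for a in q]);d=P[1]-P[0];print(n,"ctr",P.mean(0),"w",np.linalg.norm(d),"th",np.linalg.norm(P[2]-P[1]),"x yaw",np.degrees(np.arctan2(d[1],d[0]))-90)
go([.463,-.396,.102],170.5)
E
```

```text
shank ctr [ 0.4637 -0.3963  0.141 ] w 0.03354257624323179 th 0.02462713378043827 x yaw -11.140159858558718
shoulder ctr [ 0.4644 -0.3964  0.097 ] w 0.06471096204850434 th 0.027053686961463666 x yaw -11.580305534673215Traceback (most recent call last):
  File "<stdin>", line 7, in <module>
IndexError: index 2 is out of bounds for axis 0 with size 2
```

```bash
python3 -c "
from h import *
go([.464,-.3963,.102],168.7)"
```

```text
shift mm [  2.   -0.4 148.7] turn [ 0.01 -0.04  1.93] t 0.9833
```

```bash
python3 -m pendant '[[1,[0.002,0,0.03],[0,0,1.9]],[1,[0.002,0,0.06],[0,0,1.9]],[1,[0.002,0,0.09],[0,0,1.9]],[1,[0.002,0,0.115],[0,0,1.9]],[1,[0.002,0,0.135],[0,0,1.9]],[1,[0.002,0,0.149],[0,0,1.9]],[1,[0.002,0,0.149],[0,0,1.9]],[1,[0.002,0,0.149],[0,0,1.9]]]'; python3 -m pendant '[[-1,[0,0,0],[0,0,0]],[-1,[0,0,0],[0,0,0]],[-1,[0,0,0],[0,0,0]],[-1,[0,0,0],[0,0,0]],[-1,[0,0,0],[0,0,0]],[-1,[0,0,0],[0,0,0]],[-1,[0,0,0],[0,0,0]],[-1,[0,0,0],[0,0,0]]]'
```

```text
clock: 1.65
tool_pos: [0.4625, -0.3974, 0.1013]
orientation: [180.0, -0.1, 168.6]
force: [-0.1, -0.3, 0.7]
opening: 0.0873
gripper_force: 0.0
clock: 2.32
tool_pos: [0.4639, -0.3966, 0.1021]
orientation: [180.0, 0.0, 168.6]
force: [-1.1, -0.8, 0.2]
opening: 0.0399
gripper_force: 0.0
```

```bash
python3 -m pendant '[[-1,[0,0,0],[0,0,0]],[-1,[0,0,0],[0,0,0]],[-1,[0,0,0],[0,0,0]],[-1,[0,0,0],[0,0,0]],[-1,[0,0,0],[0,0,0]]]'; python3 -m pendant '[[-1,[0,0,-0.015],[0,0,0]],[-1,[0,0,-0.03],[0,0,0]],[-1,[0,0,-0.05],[0,0,0]],[-1,[0,0,-0.08],[0,0,0]],[-1,[0,0,-0.11],[0,0,0]],[-1,[0,0,-0.14],[0,0,0]],[-1,[0,0,-0.165],[0,0,0]],[-1,[0,0,-0.18],[0,0,0]],[-1,[0,0,-0.18],[0,0,0]],[-1,[0,0,-0.18],[0,0,0]]]'; python3 -c "
from h import *
go([.440,.134,.282],194.6)"
```

```text
clock: 2.73
tool_pos: [0.4638, -0.3966, 0.102]
orientation: [180.0, -0.0, 168.6]
force: [0.4, 2.0, 0.2]
opening: 0.0329
gripper_force: 30.0
clock: 3.57
tool_pos: [0.4638, -0.3964, 0.2816]
orientation: [180.0, 0.0, 168.6]
force: [-0.6, -0.7, -3.6]
opening: 0.0329
gripper_force: 30.0
shift mm [ 1.281e+02  5.153e+02 -1.000e-01] turn [ 2.000e-02  4.000e-02 -2.599e+01] t 3.5667
```

Lifted: 3.6 N of weight, and the soles are at about 0.185. Now carry it over to the loop.

```bash
python3 -m pendant '[[-1,[0.004,0.016,-0.004],[0,0,-1]],[-1,[0.01,0.042,-0.01],[0,0,-2]],[-1,[0.018,0.072,-0.01],[0,0,-4]],[-1,[0.026,0.104,-0.01],[0,0,-6]],[-1,[0.034,0.136,-0.01],[0,0,-8]],[-1,[0.042,0.168,-0.01],[0,0,-10]],[-1,[0.05,0.2,-0.01],[0,0,-12]],[-1,[0.058,0.232,-0.01],[0,0,-14]],[-1,[0.065,0.262,-0.01],[0,0,-15]],[-1,[0.071,0.285,-0.01],[0,0,-16]]]';  python3 -c "
from h import *
go([.440,.134,.285],194.6)"
```

```text
clock: 4.4
tool_pos: [0.449, -0.1012, 0.2898]
orientation: [180.0, -0.2, -175.3]
force: [0.2, -0.0, -3.2]
opening: 0.0326
gripper_force: 30.0
shift mm [-10.3 235.1   5. ] turn [ 0.06 -0.16 -9.89] t 4.4
```

```bash
python3 -m pendant '[[-1,[-0.001,0.025,0.001],[0,0,-1]],[-1,[-0.002,0.055,0.002],[0,0,-3]],[-1,[-0.004,0.085,0.003],[0,0,-4]],[-1,[-0.005,0.115,0.004],[0,0,-5]],[-1,[-0.007,0.145,0.005],[0,0,-6]],[-1,[-0.008,0.175,0.005],[0,0,-8]],[-1,[-0.009,0.205,0.005],[0,0,-9]],[-1,[-0.01,0.225,0.005],[0,0,-9.9]],[-1,[-0.01,0.235,0.005],[0,0,-9.9]],[-1,[-0.01,0.235,0.005],[0,0,-9.9]]]';  python3 -m pendant '[[-1,[0,0,0],[0,0,0]],[-1,[0,0,0],[0,0,0]]]'; python3 - <<'E'
from h import *
import json,cv2
P={}
for n in("scene","top","wrist"):
    p=viewer.camera_params(n);p["extrinsics"]=p["extrinsics"].tolist();P[n]=p
    cv2.imwrite(f"pics/{n}2.png",viewer.snapshot(n)[:,:,::-1])
json.dump(P,open("p2.json","w"))
go([.44,.134,.285],194.6)
s=cv2.imread("pics/scene2.png");t=cv2.imread("pics/top2.png");w=cv2.imread("pics/wrist2.png")
c=lambda im,x,y,w,h:cv2.resize(im[y:y+h,x:x+w],(400,300),interpolation=cv2.INTER_NEAREST)
cv2.imwrite("pics/z2.png",np.vstack([np.hstack([c(s,120,100,200,150),c(t,80,180,200,150)]),np.hstack([c(w,0,0,640,480),c(w,220,100,200,150)])]))
E
```

```text
clock: 5.23
tool_pos: [0.4405, 0.1331, 0.2849]
orientation: [-180.0, -0.2, -165.4]
force: [0.8, -0.1, -2.7]
opening: 0.0331
gripper_force: 30.0
clock: 5.4
tool_pos: [0.441, 0.1309, 0.2861]
orientation: [-180.0, -0.1, -165.5]
force: [-0.9, 0.1, -3.0]
opening: 0.0326
gripper_force: 30.0
shift mm [0.6 3.4 1.8] turn [-0.01 -0.02 -0.15] t 5.55
```

View pics/z2.png

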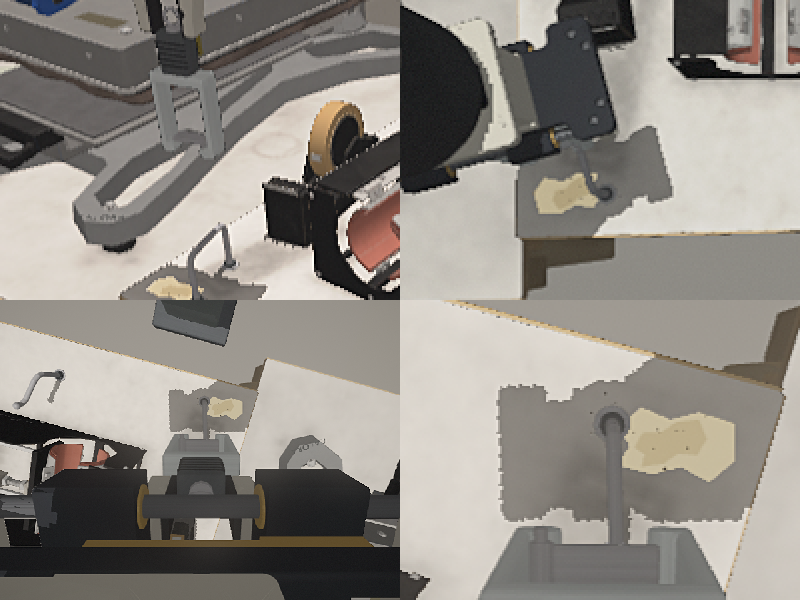

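The wrist view shows the bar directly below, running from about (326,172) to (329,221), nearly along the tool x axis. The feet straddle it in view.

```bash
python3 - <<'E'
from h import *
import json,cv2
np.set_printoptions(precision=4,suppress=True)
p=json.load(open("p2.json"))["wrist"]
w=cv2.imread("pics/wrist2.png");g=cv2.cvtColor(w,6).astype(int)
for r in(178,185,195,205,215):print(r,g[r,316:342])
a=onz("w",326.,175,.068,p);b=onz("w",329.3,219,.068,p);d=b-a
print(a,b,"yaw",np.degrees(np.arctan2(d[1],d[0])))
n=np.array([-np.sin(np.radians(14.6)),np.cos(np.radians(14.6))])
print("perp offset of bar vs (.441,.131):",n@(a[:2]-[.441,.131]),n@(b[:2]-[.441,.131]),"vs est .44,.134",n@([-.001,.003]))
E
```

```text
178 [115 115 117 117 119 120 124 107 106 110 113 112 110 107  99 188 196 190
 188 189 188 188 188 188 189 186]
185 [112 111 112 112 111 110 110 105 107 111 113 111 110 108 101 114 117 115
 114 112 109 108 106 173 185 191]
195 [112 112 112 113 114 114 116 109 104 109 112 112 110 108 104 104 112 114
 112 112 111 109 110 111 108 109]
205 [107 106 106 106 106 105 105 102 103 108 109 112 110 108 106 103 106 106
  97 174 192 134 101 106 110 111]
215 [181 181 180 181 181 182 181 187 130  99 108 111 108 108 106 102 102  97
 167 179 177 176 176 177 177 179]
[0.4118 0.129  0.068 ] [0.4554 0.144  0.068 ] yaw 18.9945704479871
perp offset of bar vs (.441,.131): 0.005389253091211528 0.008926121364611614 vs est .44,.134 0.0031551968696890273
```

```bash
python3 - <<'E'
from h import *
import json,cv2
np.set_printoptions(precision=4,suppress=True)
p=json.load(open("p2.json"))["wrist"]
n=np.array([-np.sin(np.radians(14.6)),np.cos(np.radians(14.6))])
for X in[(.441,.1315,.19),(.441,.1315,.068),(.44,.134,.068)]:print(X,proj("w",np.array(X),p))
for q in[(296,225),(351,225),(262.5,240),(383.5,240)]:
    P=onz("w",*q,.19,p);print(q,P,n@(P[:2]-[.441,.131]))
for q in[(327.3,195),(327.8,205),(328.8,215)]:
    P=onz("w",*q,.068,p);print("bar",P,n@(P[:2]-[.441,.131]))
w=cv2.imread("pics/wrist2.png")[205:325,240:400]
cv2.imwrite("pics/z3.png",cv2.resize(w,(800,600),interpolation=cv2.INTER_NEAREST))
E
```

```text
(0.441, 0.1315, 0.19) (np.float64(321.413824725791), np.float64(229.6944255560106))
(0.441, 0.1315, 0.068) (np.float64(321.26726067794743), np.float64(202.9346694819608))
(0.44, 0.134, 0.068) (np.float64(323.8261537342445), np.float64(202.60900607143554))
(296, 225) [0.4423 0.1122 0.19  ] -0.01849273968972004
(351, 225) [0.432 0.152 0.19 ] 0.022588266048534103
(262.5, 240) [0.4598 0.0905 0.19  ] -0.043970646051056474
(383.5, 240) [0.437  0.1788 0.19  ] 0.04729973955103599
bar [0.4314 0.1355 0.068 ] 0.006764538718011315
bar [0.4414 0.1387 0.068 ] 0.007308654854485418
bar [0.4514 0.1424 0.068 ] 0.008385849045666758
```

View pics/z3.png

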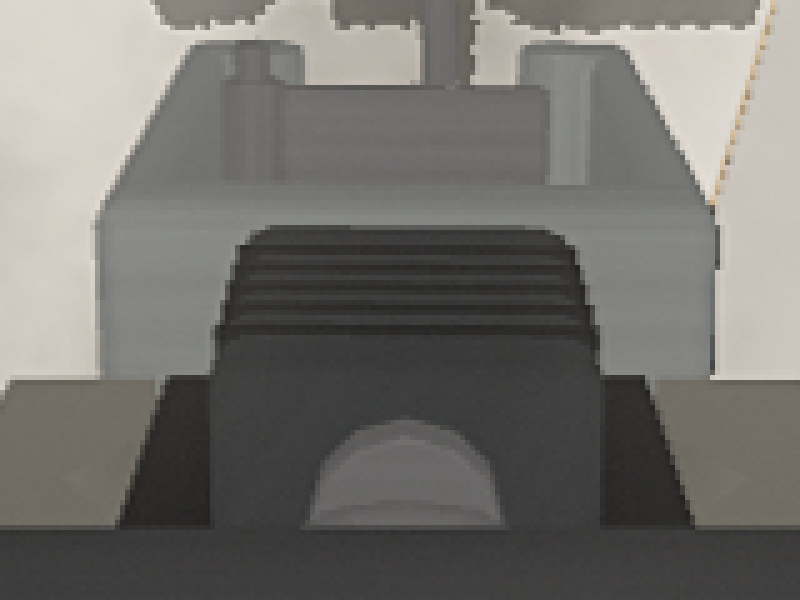

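The bar sits 3 mm (fixed cameras) to 7 mm (wrist camera) to +y of the hook axis. I'll shift 5 mm, go down to about 30 mm above the bar and look again.

```bash
python3 -m pendant '[[-1,[0,0.002,0.01],[0,0,0]],[-1,[0,0.004,0.03],[0,0,0]],[-1,[0,0.005,0.05],[0,0,0]],[-1,[0,0.005,0.07],[0,0,0]],[-1,[0,0.005,0.082],[0,0,0]],[-1,[0,0.005,0.085],[0,0,0]],[-1,[0,0.005,0.085],[0,0,0]],[-1,[0,0.005,0.085],[0,0,0]]]'; python3 - <<'E'
from h import *
import json,cv2
P={}
for n in("scene","top","wrist"):
    p=viewer.camera_params(n);p["extrinsics"]=p["extrinsics"].tolist();P[n]=p
    cv2.imwrite(f"pics/{n}3.png",viewer.snapshot(n)[:,:,::-1])
json.dump(P,open("p3.json","w"))
from plant import sensors
o=sensors.get_obs();print(o["tool_pos"])
for z in(.1,.068):print(proj("w",np.r_[o["tool_pos"][:2],z],P["wrist"]))
s=cv2.imread("pics/scene3.png");w=cv2.imread("pics/wrist3.png")
c=lambda im,x,y,w,h:cv2.resize(im[y:y+h,x:x+w],(400,500),interpolation=cv2.INTER_NEAREST)
cv2.imwrite("pics/z4.png",np.hstack([c(s,170,140,100,125),c(w,260,155,128,160)]))
E
```

```text
clock: 6.22
tool_pos: [0.4405, 0.1366, 0.2024]
orientation: [-180.0, 0.0, -165.5]
force: [0.2, 0.1, -2.1]
opening: 0.0329
gripper_force: 30.0
[0.44072576 0.13692714 0.20291068]
(np.float64(320.4085355479137), np.float64(227.55428305395333))
(np.float64(320.4228536941933), np.float64(218.95943440246214))
```

View pics/z4.png

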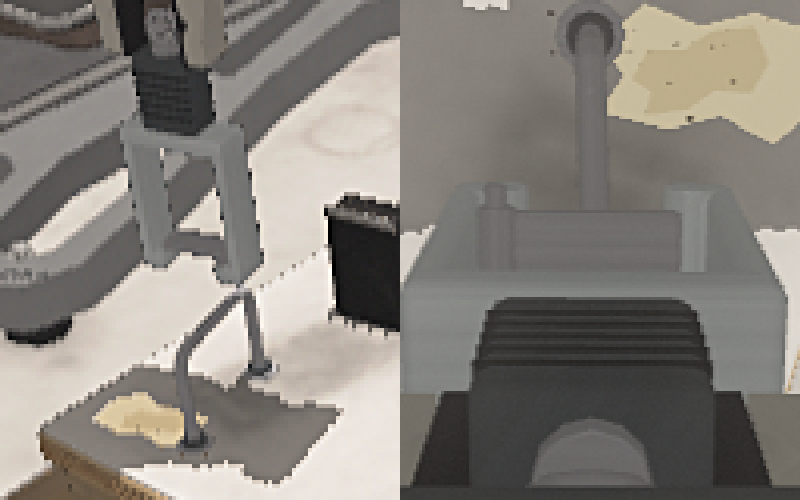

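The bar (wrist column 322) lies within 2 mm of the hook axis (320.4), between the feet at columns 301 and 346. Time to press down.

```bash
python3 -m pendant '[[-1,[0,0.001,0.015],[0,0,0]],[-1,[0,0.001,0.03],[0,0,0]],[-1,[0,0.001,0.04],[0,0,0]],[-1,[0,0.001,0.05],[0,0,0]],[-1,[0,0.001,0.058],[0,0,0]],[-1,[0,0.001,0.066],[0,0,0]],[-1,[0,0.001,0.074],[0,0,0]],[-1,[0,0.001,0.082],[0,0,0]],[-1,[0,0.001,0.088],[0,0,0]],[-1,[0,0.001,0.088],[0,0,0]]]'
```

```text
clock: 7.2
tool_pos: [0.4386, 0.1364, 0.1121]
orientation: [-179.9, -0.2, -165.5]
force: [0.6, -3.1, -6.4]
opening: 0.0327
gripper_force: 30.0
```

```bash
python3 -m pendant '[[-1,[0,0,0.004],[0,0,0]],[-1,[0,0,0.008],[0,0,0]],[-1,[0,0,0.011],[0,0,0]],[-1,[0,0,0.013],[0,0,0]],[-1,[0,0,0.015],[0,0,0]],[-1,[0,0,0.015],[0,0,0]]]'
```

```text
clock: 7.7
tool_pos: [0.4398, 0.1376, 0.0987]
orientation: [180.0, -0.0, -165.5]
force: [-0.5, -0.5, -3.1]
opening: 0.033
gripper_force: 30.0
```

```bash
python3 -m pendant '[[-1,[0,0,0.001],[0,0,0]],[-1,[0,0,0.002],[0,0,0]],[-1,[0,0,0.002],[0,0,0]]]'|grep -E "force|pos"; python3 -m pendant '[[-1,[0,0,0.001],[0,0,0]],[-1,[0,0,0.001],[0,0,0]],[-1,[0,0,0.001],[0,0,0]]]'|grep -E "force|pos"
```

```text
tool_pos: [0.44, 0.1377, 0.097]
force: [0.3, 0.3, -3.0]
gripper_force: 30.0
tool_pos: [0.4407, 0.1381, 0.0968]
force: [-1.7, 0.2, 5.7]
gripper_force: 30.0
```

Soles are on the bench (the vertical force turned upward). Release and retreat straight up.

```bash
python3 -m pendant '[[0.5,[0,0,0],[0,0,0]],[0.5,[0,0,0],[0,0,0]],[0.5,[0,0,0],[0,0,0]],[0.5,[0,0,0],[0,0,0]],[0.5,[0,0,0],[0,0,0]],[0.5,[0,0,0],[0,0,0]]]'; python3 -m pendant '[[0.5,[0,0,-0.01],[0,0,0]],[0.5,[0,0,-0.03],[0,0,0]],[0.5,[0,0,-0.06],[0,0,0]],[0.5,[0,0,-0.09],[0,0,0]],[0.5,[0,0,-0.12],[0,0,0]],[0.5,[0,0,-0.14],[0,0,0]],[0.5,[0,0,-0.15],[0,0,0]],[0.5,[0,0,-0.15],[0,0,0]]]'; python3 - <<'E'
from h import *
import cv2
s=viewer.snapshot("scene")[:,:,::-1];w=viewer.snapshot("wrist")[:,:,::-1]
cv2.imwrite("pics/scene4.png",s);cv2.imwrite("pics/wrist4.png",w)
c=lambda im,x,y,w,h:cv2.resize(im[y:y+h,x:x+w],(400,500),interpolation=cv2.INTER_NEAREST)
cv2.imwrite("pics/z5.png",np.hstack([c(s,180,155,88,110),c(w,220,130,192,240)]))
E
```

```text
clock: 8.7
tool_pos: [0.4398, 0.1375, 0.0958]
orientation: [-180.0, -0.0, -165.5]
force: [-0.1, -0.8, -1.0]
opening: 0.0641
gripper_force: 0.0
clock: 9.37
tool_pos: [0.4409, 0.1382, 0.248]
orientation: [179.9, 0.2, -165.5]
force: [1.2, 0.9, 0.7]
opening: 0.0659
gripper_force: 0.0
```

View pics/z5.png

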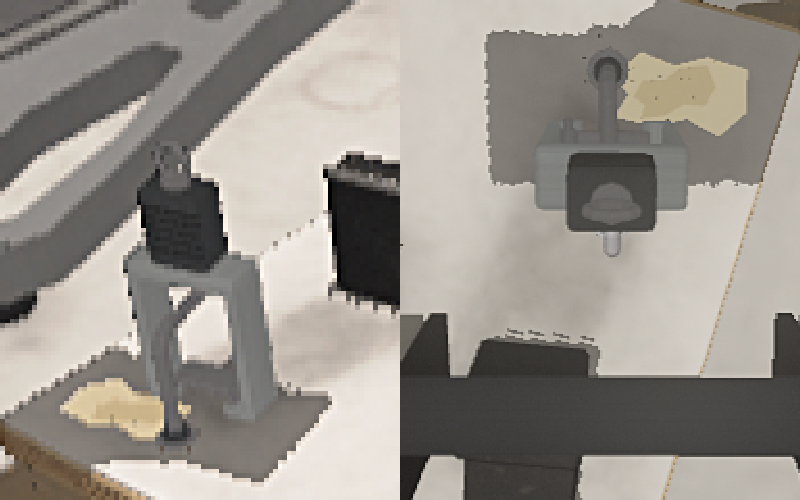

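The hook stands upright on the loop with the bar through it, near the roof. The gate bar lies across between the feet (scene crop ~(205,375)), so it has shut, and the gripper is clear.

```bash
python3 -c "
from plant import workorder;print(workorder.close_job())"
```

```text
the job is handed in; nothing more can be done
None
```

The snap hook is clipped onto the closed loop with its feet on the bench and the gate shut under the bar as far as the last camera view shows; the gripper is clear and the job was handed in at about 9.5 s.

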